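# Load the polishing tub

## Robot

A 7-joint arm with a two-finger parallel gripper is mounted at the origin on the work surface. World frame = base frame: x ahead of the robot, y to its left, z up, the work surface at z = 0. Lengths are in m, angles in rad, forces in N, time in s.
With the tool pointing down it reaches from about 0.4 to 0.85 m from the base axis. Payload 4.5 kg.
Tool frame: the origin (TCP) lies at the very end of the fingers, on their centre line; the grasp point (between the pads) lies 19 mm behind it; z points along the fingers, y is the line along which they close (so a half turn about z gives the same grasp; the last joint's range is limited). The gripper opens to 88 mm and grips with 3 to 60 N. Pads are 18 mm wide; open, the fingers measure 123 mm over their backs; the gripper's body (75 mm by 187 mm) begins 45 mm behind the grasp point.
Start: joints at [-1.31, 0.689, -0.195, 1.565, 0.157, 0.902, -0.215], TCP at [0.141, 0.609, 0.239] pointing down, gripper open.
Joint ranges: [-3.01, 3.01], [-0.46, 2.08], [-1.47, 1.51], [0.13, 2.56], [-1, 4.14], [0.04, 2.09], [-2.66, 2.66]. Speed limits (rad/s): [2.57, 2.57, 3.14, 3.14, 3.14, 3.14, 3.14].

## Interface

Orientations are given as a unit quaternion [x, y, z, w].
In Python, from plant import r, eyes, nets gives the robot as it stands.
- The arm moves only by the shell command python3 -m pendant 'ROWS' [FORCE]. ROWS is JSON, a list of rows, each an object of numbers: "claw": the opening, from 0 (shut) to 1 (fully open); "dx", "dy", "dz": the shift along the world's x, y, z in mm; "twist": the turn about the world's z in rad. In form: [{"claw": .., "dx": .., "dy": .., "dz": .., "twist": ..}, ...]. A call has 1 to 8 rows; each row is the pose to reach, as a shift and turn from the pose commanded when the call began; what a row does not reach only later rows make up. A row lasts 1/10 s, in which the tool goes at most 50 mm and 8.59 degrees, less where a joint would pass 70% of its speed; a pose out of reach is approached as far as the arm can. A call with a gripper value outside its range is refused whole. The fingers move at their own pace and stop on an object; FORCE is the grip in N (left out, the last holds). Time passes only in rows, so rows that repeat a pose let the fingers close. It gives the time, the measured TCP pose, the force, the opening and the grip force at its end, in the units of the state.
- r.get_state(): the state, without advancing time (a new reading comes with each control period).
- eyes.snapshot(name): name is "scene" or "side" or "wrist"; returns (picture, depth): 400x640x3 uint8, blue, green, red; 400x640 float32, m along the optical axis (not along the pixel's ray), 0 where there is no reading.
- eyes.camera_info(name): a dict with "K" (3x3 intrinsics, pixels), "D" ([k1, k2, p1, p2, k3] as OpenCV has them; the pictures are not rectified), "world_to_cam" (4x4, takes a point from world to camera coordinates); the wrist camera has in their place "T_tool_cam" (4x4, takes a point from camera to tool coordinates, whose origin is the TCP and whose axes are the flange's). Camera axes: x right, y down, z forward; pixel columns grow to the right and rows downward; lengths in m; the calibration is good to about 2 mm. A picture is of the moment at which its call begins: read the wrist's pose just before it. camera_info takes no time and is no camera call.
- r.finish_job(): hands the job in; it is judged then, once.
Trained networks look in the newest picture that a camera, given by its name, has taken for a name from the list of things; names that differ only in an ending like _2 or _b are one class to them, and where a whole thing is asked for, a point or a joint stands for the part that bears it (a point fixed in the world has none). Each returns a list of dicts, best first, with "confidence" (0 to 1); they miss things now and then, are a little off and sometimes report something else, mostly with a low value. They report only what shows in the picture. A call takes as long as a camera call.
- nets.spot_in(camera, query): "box" ([left, top, width, height] as shares, 0 to 1, of the picture: columns of its width, rows of its height, round what is visible of it).
- nets.place_of(camera, query): "position" ([column, row] as shares, 0 to 1, of the picture: columns of its width, rows of its height: a listed point, or the origin of a listed thing).
The state is a dict: "clock": time; "q": joint angles; "qd": joint speeds; "joint_torque": joint torques, N m; "tool_pos": TCP position; "eef_rot": TCP orientation; "contact_force": force on the tool from outside, world axes, zero at the start; "moment": the same for the moment, N m; "opening": opening from 0.0 (shut) to 1.0 (fully open); "finger_force": force on a finger pad.
Only numpy, scipy, OpenCV 4.12 (cv2) and the standard library are available. Lean on these libraries where they do the work, as an engineer would, in place of code of your own. Each camera call takes 0.05 s, during which the arm holds its last target. There are 200 camera calls.

## Task

Load the polishing tub: swing its round cover aside on its screw until the port is wholly clear, pour the polishing stones from the blue bin through the port, and drop every worn part lying on the bench (gears, bearing block, link) in as well, in any order. Stand the empty bin upright on the scale pan again and swing the cover back so that it wholly closes the port. Leave the tape roll and the wrench where they are.

Things in the scene. Friction and masses are not known exactly. Their poses are not given: they have to be found in the camera images.
- tub: fixed green polishing tub with a flat steel top, 260 x 200 mm (its own x and y), top face 160 mm above the bench, hollow inside (floor 20 mm above the bench); origin at the centre of its underside; its front (-x) faces the robot. May stand left or right of the robot
- port (a point): centre of the round fill port, a 104 mm hole in the tub's 6 mm top plate, at top-face height; 30 mm towards the tub's -x from the tub's middle, on its centre line
- pivot (a point): axis of the one brass screw (vertical) on which the cover swivels, 90 mm from the port centre towards the tub's +x
- cover (a joint): angle (rad) of the flat round cover plate (124 mm across, 5 mm thick, lying on the tub's top) about the screw: 0 = centred over the port, from -1.9 to 1.9; it turns either way, stays where it is left, and needs about 1 N at the knob. Positive turns it counter-clockwise seen from above (the knob goes towards the tub's -y). The port is wholly clear from about 1.4 either way, wholly covered within 0.1 of 0
- knob (a point): middle of the cover's upright black round knob, 22 mm across and 45 mm high, 132 mm from the screw; this point is 25 mm above the cover's upper face
- scale: fixed bench scale with a flat steel pan 250 x 200 mm (its own x and y), pan top 60 mm above the bench; origin at the centre of its underside. It stands on the side where the tub does not
- bin_mid (a point): centre, half-way up (22.5 mm above its underside), of the small blue hopper-fronted bin, 115 mm long (its x), 60 mm wide (its y), 45 mm high, 0.14 kg, standing on the scale pan. Parallel outer side walls suit a grasp across its width; its rear wall (+x) is 45 mm high; at its -x end, 59 mm from this point, the floor rises as a ramp (15 degrees) to an open lip 17 mm above the underside, over which the stones slide out when that end is tipped down by about 50 degrees or more
- stone0_mid (a point): centre of a white brick-shaped ceramic polishing stone, 17 x 22 x 15 mm (its x, y, z), 14 g, slippery, lying in the bin at the start; 4 to 6 of the six are there, the others absent
- stone1_mid (a point): centre of a white brick-shaped ceramic polishing stone, 17 x 22 x 15 mm (its x, y, z), 14 g, slippery, lying in the bin at the start; 4 to 6 of the six are there, the others absent
- stone2_mid (a point): centre of a white brick-shaped ceramic polishing stone, 17 x 22 x 15 mm (its x, y, z), 14 g, slippery, lying in the bin at the start; 4 to 6 of the six are there, the others absent
- stone3_mid (a point): centre of a white brick-shaped ceramic polishing stone, 17 x 22 x 15 mm (its x, y, z), 14 g, slippery, lying in the bin at the start; 4 to 6 of the six are there, the others absent
- stone4_mid (a point): centre of a white brick-shaped ceramic polishing stone, 17 x 22 x 15 mm (its x, y, z), 14 g, slippery, lying in the bin at the start; 4 to 6 of the six are there, the others absent
- stone5_mid (a point): centre of a white brick-shaped ceramic polishing stone, 17 x 22 x 15 mm (its x, y, z), 14 g, slippery, lying in the bin at the start; 4 to 6 of the six are there, the others absent
- gear0_mid (a point): centre of a dark steel gear wheel lying flat on the bench, 57 mm across the teeth (solid to 52 mm), 22 mm thick plus a 6 mm hub on top; this point is 12 mm above its underside; may be absent
- gear1_mid (a point): centre of a dark steel gear wheel lying flat on the bench, 57 mm across the teeth (solid to 52 mm), 22 mm thick plus a 6 mm hub on top; this point is 12 mm above its underside; may be absent
- block_mid (a point): centre of a bright rectangular bearing block, 64 x 34 x 28 mm (its x, y, z), lying on the bench; may be absent
- link_mid (a point): centre of a dark steel link with two round ends, 74 mm long (its x), 28 mm wide (24 at the middle), 24 mm thick, lying on the bench; may be absent. 2 to 4 of the two gears, block and link are there
- tape: roll of paper tape, a bystander, 100 mm across, 30 mm high; origin at the centre of its underside
- wrench: wrench lying on the bench, a bystander, 180 mm long along its x; origin near its middle

How it is judged:
On the way, in this order (a step that is already met when the one before it is completed fails the run):
1. the cover is swung aside, clear of the port ((value of joint cover above 1.38 rad or value of joint cover below -1.38 rad)), for 0.1 s.
2. the bin is tipped over the port (angle between bin_mid's own z axis and vertical above 0.45 rad and horizontal distance between bin_mid and port below 0.15 m and height (world z) of bin_mid above 0.16 m).
3. all the stones and worn parts are in the tub (x of stone0_mid in the frame of tub between -0.13 and 0.13 m and y of stone0_mid in the frame of tub between -0.1 and 0.1 m and z of stone0_mid in the frame of tub between 0.015 and 0.148 m and x of stone1_mid in the frame of tub between -0.13 and 0.13 m and y of stone1_mid in the frame of tub between -0.1 and 0.1 m and z of stone1_mid in the frame of tub between 0.015 and 0.148 m and x of stone2_mid in the frame of tub between -0.13 and 0.13 m and y of stone2_mid in the frame of tub between -0.1 and 0.1 m and z of stone2_mid in the frame of tub between 0.015 and 0.148 m and x of stone3_mid in the frame of tub between -0.13 and 0.13 m and y of stone3_mid in the frame of tub between -0.1 and 0.1 m and z of stone3_mid in the frame of tub between 0.015 and 0.148 m and x of stone4_mid in the frame of tub between -0.13 and 0.13 m and y of stone4_mid in the frame of tub between -0.1 and 0.1 m and z of stone4_mid in the frame of tub between 0.015 and 0.148 m and x of stone5_mid in the frame of tub between -0.13 and 0.13 m and y of stone5_mid in the frame of tub between -0.1 and 0.1 m and z of stone5_mid in the frame of tub between 0.015 and 0.148 m and x of gear0_mid in the frame of tub between -0.13 and 0.13 m and y of gear0_mid in the frame of tub between -0.1 and 0.1 m and z of gear0_mid in the frame of tub between 0.015 and 0.148 m and x of gear1_mid in the frame of tub between -0.13 and 0.13 m and y of gear1_mid in the frame of tub between -0.1 and 0.1 m and z of gear1_mid in the frame of tub between 0.015 and 0.148 m and x of block_mid in the frame of tub between -0.13 and 0.13 m and y of block_mid in the frame of tub between -0.1 and 0.1 m and z of block_mid in the frame of tub between 0.015 and 0.148 m and x of link_mid in the frame of tub between -0.13 and 0.13 m and y of link_mid in the frame of tub between -0.1 and 0.1 m and z of link_mid in the frame of tub between 0.015 and 0.148 m), for 0.2 s.
At the end, for the whole second after the job is handed in: Every stone and worn part that is there lies inside the tub, the cover is within 0.1 rad of closed, and the bin stands upright (within 0.1 rad) on the scale pan with its centre over the pan (all of step 3 and value of joint cover between -0.1 and 0.1 rad and x of bin_mid in the frame of scale between -0.125 and 0.125 m and y of bin_mid in the frame of scale between -0.1 and 0.1 m and z of bin_mid in the frame of scale between 0.07 and 0.095 m and angle between bin_mid's own z axis and vertical below 0.1 rad); the robot touches nothing.
It fails at once if the tape is shifted by more than 40 mm (distance of tape from where it was at the start of the episode above 0.04 m).
It fails at once if the wrench is shifted by more than 40 mm (distance of wrench from where it was at the start of the episode above 0.04 m).
Of stone0, stone1, stone2, stone3, stone4, stone5 only 4 to 6 are there at a start; the rules pass over those that are not, and their reading is None.
Of gear0, gear1, block, link only 2 to 4 are there at a start; the rules pass over those that are not, and their reading is None.
At some moment in a run one of gear0, gear1, block, link may be knocked a few centimetres aside while the robot is not near it.
It also fails if it takes over 210 s, if anything falls off the work surface, if the arm or the gripper's body presses on something with over 40 N, if the wrist force passes 120 N, or if a joint passes its speed limit or range.

## Working session

There is one attempt and no reset: what is moved stays moved. The work goes in short steps, Python scripts to look and compute and a shell command to move; the robot and the scene stay as the last step left them, time stands still between calls to the robot, and variables do not carry over. Pictures are saved under pics/ and viewed, at most 17 in all, crops included, and the job is handed in when it is done.

```bash
ls; mkdir -p pics
cat > h.py <<'E'
import numpy as np, cv2
from scipy.spatial.transform import Rotation as R
from plant import r, eyes, nets
def snap(cam, name=None):
    s=r.get_state(); im,d=eyes.snapshot(cam)
    if name: cv2.imwrite('pics/'+name+'.png',im)
    return s,im,d
def w2c(cam,s):
    i=eyes.camera_info(cam)
    if cam!='wrist': return np.array(i['K']),np.array(i['D']),np.array(i['world_to_cam'])
    T=np.eye(4);T[:3,:3]=R.from_quat(s['eef_rot']).as_matrix();T[:3,3]=s['tool_pos']
    return np.array(i['K']),np.array(i['D']),np.linalg.inv(T@np.array(i['T_tool_cam']))
def onplane(cam,s,uv,z):
    K,D,W=w2c(cam,s); n=cv2.undistortPoints(np.array(uv,float).reshape(-1,1,2),K,D).reshape(-1,2)
    C=np.linalg.inv(W); o=C[:3,3]; d=np.c_[n,np.ones(len(n))]@C[:3,:3].T
    return o+d*((z-o[2])/d[:,2])[:,None]
def cloud(cam,s,d):
    K,D,W=w2c(cam,s); v,u=np.mgrid[:400,:640]; uv=np.stack([u,v],-1).reshape(-1,1,2).astype(float)
    n=cv2.undistortPoints(uv,K,D).reshape(-1,2); z=d.reshape(-1,1)
    P=np.c_[n*z,z]; C=np.linalg.inv(W); P=P@C[:3,:3].T+C[:3,3]; P[d.ravel()<=0]=np.nan
    return P.reshape(400,640,3)
def place(cam,q,s,z,n=3):
    for k in nets.place_of(cam,q)[:n]:
        uv=np.array(k['position'])*[640,400]
        print(cam,q,round(k['confidence'],2),uv.round(),onplane(cam,s,uv,z)[0].round(3))
E
cat > a.py <<'E'
from h import *
Z=dict(tub=0,port=.16,pivot=.165,knob=.19,scale=0,bin_mid=.0825,gear0_mid=.012,block_mid=.014,link_mid=.012,tape=0,wrench=0)
for c in('scene','side'):
    s,im,d=snap(c,c+'0'); np.save(c+'.npy',cloud(c,s,d))
    for q,z in Z.items(): place(c,q,s,z,2)
print(r.get_state())
E
python3 a.py; python3 -m pendant --help | head
```

```text
pics
scene tub 0.91 [428. 219.] [0.479 0.328 0.   ]
scene port 0.72 [436. 171.] [0.451 0.337 0.16 ]
scene pivot 0.68 [444. 181.] [0.519 0.344 0.165]
scene knob 0.72 [432. 151.] [0.38  0.342 0.19 ]
scene knob 0.57 [220. 215.] [ 0.686 -0.279  0.19 ]
scene scale 0.79 [223. 228.] [ 0.482 -0.322  0.   ]
scene bin_mid 0.75 [220. 216.] [ 0.535 -0.313  0.083]
scene gear0_mid 0.54 [336. 230.] [0.53  0.026 0.012]
scene block_mid 0.51 [318. 215.] [ 0.452 -0.025  0.014]
scene link_mid 0.75 [337. 267.] [0.701 0.016 0.012]
scene link_mid 0.74 [428. 156.] [0.077 0.433 0.012]
scene tape 0.69 [369. 290.] [0.782 0.091 0.   ]
scene wrench 0.96 [247. 283.] [ 0.733 -0.229  0.   ]
side tub 0.77 [232. 206.] [0.482 0.351 0.   ]
side tub 0.2 [394. 347.] [ 0.493 -0.327  0.   ]
side port 0.62 [212. 166.] [0.437 0.339 0.16 ]
side pivot 0.83 [244. 155.] [0.536 0.331 0.165]
side knob 0.71 [204. 159.] [0.417 0.332 0.19 ]
side scale 0.77 [395. 347.] [ 0.494 -0.328  0.   ]
side bin_mid 0.68 [408. 308.] [ 0.53  -0.32   0.083]
side bin_mid 0.6 [418. 303.] [ 0.553 -0.324  0.083]
side gear0_mid 0.65 [306. 247.] [0.532 0
[... 295 characters left out ...]
  0.15729187,
        0.90249686, -0.21509437]), 'qd': array([-4.73726545e-05, -1.55470599e-03, -1.29678420e-03, -6.35088976e-04,
       -1.03945143e-03,  2.48765221e-04, -3.14064079e-04]), 'joint_torque': array([ 1.21485359e-04, -5.27492952e+01, -1.26725234e+00, -1.53739929e+01,
       -5.20094228e-02, -6.88577056e-04,  7.19717491e-06]), 'tool_pos': array([0.14050943, 0.60902127, 0.2387334 ]), 'eef_rot': array([ 1.13141326e-01,  9.93578904e-01,  3.14248820e-05, -9.48547707e-06]), 'contact_force': array([ 0.01684512, -0.13756689,  0.42643782]), 'moment': array([ 0.00194602, -0.02106826,  0.03459707]), 'finger_force': 0.0, 'opening': 0.9967940281795763}invalid input: not JSON, or not a number
```

View pics/scene0.png

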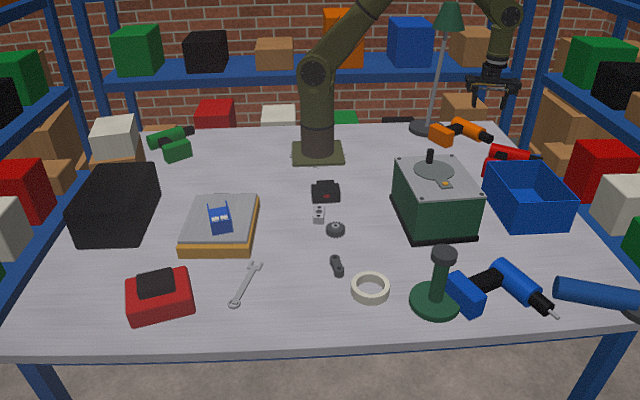

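View pics/side0.png

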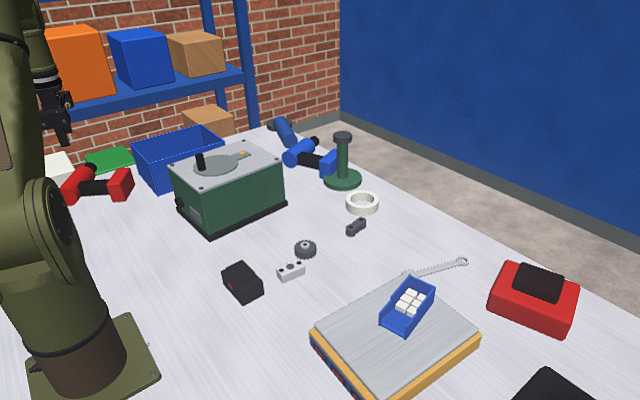

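Run:
```python
import numpy as np,cv2
for c in('scene','side'):
    P=np.load(c+'.npy').reshape(-1,3); P=P[np.isfinite(P).all(1)]
    def rect(n,lo,hi,zl,zh):
        m=((P>[*lo,zl])&(P<[*hi,zh])).all(1); Q=P[m]
        print(c,n,len(Q),Q[:,2].mean().round(4) if len(Q) else '',cv2.minAreaRect((Q[:,:2]*1000).astype(np.float32)) if len(Q)>5 else '')
    rect('tubtop',(.2,.15),(.8,.6),.15,.175)
    rect('knob',(.2,.15),(.8,.6),.185,.216)
    rect('pan',(.2,-.6),(.8,-.1),.05,.066)
    rect('bin',(.2,-.6),(.8,-.1),.075,.12)
    rect('gear',(.48,-.04),(.6,.09),.015,.035)
    rect('block',(.37,-.1),(.48,.04),.02,.035)
    rect('link',(.62,-.07),(.76,.07),.017,.035)
```

```text
scene tubtop 3128 0.1604 ((476.03509521484375, 336.85467529296875), (267.54022216796875, 204.9417266845703), 3.102191209793091)
scene knob 63 0.202 ((405.71636962890625, 325.9675598144531), (19.469995498657227, 25.384836196899414), 78.51457977294922)
scene pan 3367 0.0591 ((556.6846313476562, -409.965576171875), (373.6408386230469, 509.5351867675781), 82.42491912841797)
scene bin 1306 0.0935 ((559.2993774414062, -496.5787353515625), (449.7459716796875, 368.7861022949219), 52.667457580566406)
scene gear 206 0.0219 ((509.39410400390625, 11.885372161865234), (99.1429214477539, 56.23406219482422), 30.73552131652832)
scene block 120 0.0272 ((423.6849365234375, -17.220626831054688), (35.89268493652344, 115.74057006835938), 79.24259948730469)
scene link 198 0.0231 ((714.6580810546875, 24.570629119873047), (120.83485412597656, 42.997962951660156), 30.822738647460938)
side tubtop 3150 0.1598 ((474.1753234863281, 337.85614013671875), (261.2860412597656, 210.46751403808594), 3.385793447494507)
side knob 93 0.1998 ((403.2257080078125, 325.9909362792969), (20.516246795654297, 23.33809471130371), 23.470293045043945)
side pan 11082 0.0598 ((591.66650390625, -351.9258117675781), (248.6466827392578, 493.3321838378906), 73.38314819335938)
side bin 2307 0.0875 ((645.7405395507812, -365.6053466796875), (119.88993835449219, 378.2896423339844), 66.02885437011719)
side gear 260 0.0216 ((524.9683227539062, 26.222566604614258), (56.889827728271484, 57.3764533996582), 87.00399017333984)
side block 297 0.0262 ((446.7545166015625, -20.106197357177734), (36.99712371826172, 63.10493850708008), 84.39769744873047)
side link 210 0.0226 ((711.0076904296875, 27.304479598999023), (117.3896255493164, 42.373783111572266), 30.825885772705078)
```

Both views agree. The tub is on the left with its cover closed and the knob at about (0.404, 0.327). The scale and bin are on the right. One gear (336,230 in scene), the block (318,215) and the link (337,267) are out. I'll start with the knob.

```bash
python3 -m pendant '[{"claw":0.7,"dx":0,"dy":0,"dz":45},{"claw":0.7,"dx":66,"dy":-70,"dz":60},{"claw":0.7,"dx":132,"dy":-141,"dz":60},{"claw":0.7,"dx":198,"dy":-211,"dz":60},{"claw":0.7,"dx":263,"dy":-282,"dz":60},{"claw":0.7,"dx":263,"dy":-282,"dz":60},{"claw":0.7,"dx":263,"dy":-282,"dz":60},{"claw":0.7,"dx":263,"dy":-282,"dz":60}]' 10
python3 -m pendant '[{"claw":0.7,"dx":0,"dy":0,"dz":0},{"claw":0.7,"dx":0,"dy":0,"dz":0},{"claw":0.7,"dx":0,"dy":0,"dz":0},{"claw":0.7,"dx":0,"dy":0,"dz":0}]'
python3 - <<'E'
from h import *
s,im,d=snap('wrist','w1')
for q,z in dict(port=.16,pivot=.165,knob=.19).items(): place('wrist',q,s,z,1)
P=cloud('wrist',s,d).reshape(-1,3);P=P[np.isfinite(P).all(1)]
Q=P[(P[:,2]>.196)&(P[:,2]<.215)&(np.hypot(P[:,0]-.404,P[:,1]-.327)<.06)]
print(len(Q),cv2.minEnclosingCircle((Q[:,:2]*1000).astype(np.float32)) if len(Q) else 0)
E
```

```text
0 0validation failed for argument at $[0]...
validation failed for argument at $[0]...
```

View pics/w1.png

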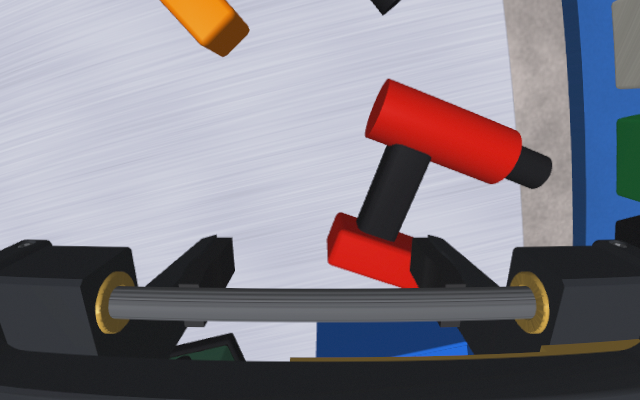

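The picture shows the start pose, because the rows were refused for lacking "twist". I'll resend with every key.

```bash
python3 -m pendant '[{"claw":0.7,"dx":0,"dy":0,"dz":45,"twist":0},{"claw":0.7,"dx":66,"dy":-70,"dz":60,"twist":0},{"claw":0.7,"dx":132,"dy":-141,"dz":60,"twist":0},{"claw":0.7,"dx":198,"dy":-211,"dz":60,"twist":0},{"claw":0.7,"dx":263,"dy":-282,"dz":60,"twist":0},{"claw":0.7,"dx":263,"dy":-282,"dz":60,"twist":0},{"claw":0.7,"dx":263,"dy":-282,"dz":60,"twist":0},{"claw":0.7,"dx":263,"dy":-282,"dz":60,"twist":0}]' 10
```

```text
clock: 2.2
tool_pos: [0.38, 0.3521, 0.2985]
eef_rot: [0.113, 0.994, 0.0, 0.0]
contact_force: [1.5, 0.7, -0.5]
opening: 0.703
finger_force: 0.0
```

```bash
python3 -m pendant '[{"claw":0.7,"dx":24,"dy":-25,"dz":0,"twist":0},{"claw":0.7,"dx":24,"dy":-25,"dz":0,"twist":0}]'
python3 - <<'E'
from h import *
s,im,d=snap('wrist','w2'); print(s['tool_pos'])
for q,z in dict(port=.16,pivot=.165,knob=.19).items(): place('wrist',q,s,z,1)
P=cloud('wrist',s,d).reshape(-1,3);P=P[np.isfinite(P).all(1)]
Q=P[(P[:,2]>.196)&(P[:,2]<.215)&(np.hypot(P[:,0]-.404,P[:,1]-.327)<.04)]
print(len(Q),cv2.minEnclosingCircle((Q[:,:2]*1000).astype(np.float32)) if len(Q) else 0)
E
```

```text
clock: 2.4
tool_pos: [0.4073, 0.3232, 0.2982]
eef_rot: [0.118, 0.993, -0.001, 0.001]
contact_force: [0.3, 0.7, -0.2]
opening: 0.698
finger_force: 0.0
[0.40728076 0.32317699 0.29816088]
wrist port 0.57 [343. 225.] [0.445 0.335 0.16 ]
wrist knob 0.82 [328. 191.] [0.402 0.33  0.19 ]
685 ((404.37542724609375, 329.26910400390625), 10.9314546585083)
```

View pics/w2.png

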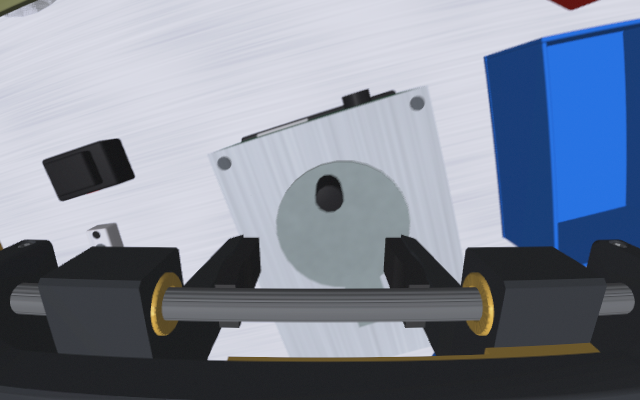

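The wrist view shows the knob at (328,191), i.e. (0.404, 0.330), and the cover closed on the port centre. I'll grip the knob.

```bash
python3 -m pendant '[{"claw":0.7,"dx":1,"dy":2,"dz":-45,"twist":0},{"claw":0.7,"dx":1,"dy":2,"dz":-90,"twist":0},{"claw":0.7,"dx":1,"dy":2,"dz":-119,"twist":0},{"claw":0.7,"dx":1,"dy":2,"dz":-119,"twist":0},{"claw":0.1,"dx":1,"dy":2,"dz":-119,"twist":0},{"claw":0.1,"dx":1,"dy":2,"dz":-119,"twist":0},{"claw":0.1,"dx":1,"dy":2,"dz":-119,"twist":0},{"claw":0.1,"dx":1,"dy":2,"dz":-119,"twist":0}]' 12
```

```text
clock: 3.4
tool_pos: [0.4044, 0.3312, 0.1805]
eef_rot: [0.113, 0.994, 0.001, 0.001]
contact_force: [1.0, 0.5, 0.3]
opening: 0.36
finger_force: 0.0
```

```bash
python3 -m pendant '[{"claw":0.1,"dx":2,"dy":34,"dz":0,"twist":0},{"claw":0.1,"dx":13,"dy":67,"dz":0,"twist":0},{"claw":0.1,"dx":32,"dy":95,"dz":0,"twist":0},{"claw":0.1,"dx":57,"dy":118,"dz":0,"twist":0},{"claw":0.1,"dx":88,"dy":134,"dz":0,"twist":0},{"claw":0.1,"dx":121,"dy":141,"dz":0,"twist":0},{"claw":0.1,"dx":121,"dy":141,"dz":0,"twist":0},{"claw":0.1,"dx":121,"dy":141,"dz":0,"twist":0}]'
```

```text
clock: 4.2
tool_pos: [0.5258, 0.4732, 0.1792]
eef_rot: [0.113, 0.994, 0.002, 0.001]
contact_force: [2.4, 5.4, -3.7]
opening: 0.241
finger_force: 12.0
```

```bash
python3 -m pendant '[{"claw":0.7,"dx":0,"dy":0,"dz":0,"twist":0},{"claw":0.7,"dx":0,"dy":0,"dz":0,"twist":0},{"claw":0.7,"dx":0,"dy":0,"dz":0,"twist":0},{"claw":0.7,"dx":0,"dy":0,"dz":45,"twist":0},{"claw":0.7,"dx":0,"dy":0,"dz":90,"twist":0},{"claw":0.7,"dx":0,"dy":-20,"dz":120,"twist":0},{"claw":0.7,"dx":0,"dy":-70,"dz":120,"twist":0},{"claw":0.7,"dx":0,"dy":-120,"dz":120,"twist":0}]'
python3 -m pendant '[{"claw":1,"dx":0,"dy":-50,"dz":0,"twist":0},{"claw":1,"dx":0,"dy":-100,"dz":0,"twist":0},{"claw":1,"dx":0,"dy":-150,"dz":0,"twist":0},{"claw":1,"dx":0,"dy":-200,"dz":0,"twist":0},{"claw":1,"dx":0,"dy":-250,"dz":0,"twist":0},{"claw":1,"dx":0,"dy":-300,"dz":0,"twist":0},{"claw":1,"dx":0,"dy":-350,"dz":0,"twist":0},{"claw":1,"dx":0,"dy":-400,"dz":0,"twist":0}]'
python3 - <<'E'
from h import *
s,im,d=snap('wrist','w3')
for q in ('gear0_mid','block_mid','link_mid'): place('wrist',q,s,.012,3)
E
python3 -m pendant '[{"claw":1,"dx":0,"dy":-50,"dz":0,"twist":0},{"claw":1,"dx":0,"dy":-100,"dz":0,"twist":0},{"claw":1,"dx":0,"dy":-150,"dz":0,"twist":0},{"claw":1,"dx":0,"dy":-200,"dz":0,"twist":0},{"claw":1,"dx":0,"dy":-250,"dz":0,"twist":0},{"claw":1,"dx":0,"dy":-260,"dz":0,"twist":0},{"claw":1,"dx":0,"dy":-260,"dz":0,"twist":0}]'
python3 - <<'E'
from h import *
s,im,d=snap('wrist','w4'); print(s['tool_pos'],r.get_state()['clock'])
place('wrist','bin_mid',s,.0825,2); place('wrist','stone0_mid',s,.08,6)
P=cloud('wrist',s,d).reshape(-1,3);P=P[np.isfinite(P).all(1)]
Q=P[(P[:,2]>.096)&(P[:,2]<.112)&(np.hypot(P[:,0]-.545,P[:,1]+.32)<.12)]
print(len(Q),cv2.minAreaRect((Q[:,:2]*1000).astype(np.float32)))
Q=P[(P[:,2]>.066)&(P[:,2]<.112)&(np.hypot(P[:,0]-.545,P[:,1]+.32)<.12)]
print(len(Q),cv2.minAreaRect((Q[:,:2]*1000).astype(np.float32)))
s,im,d=snap('scene','s1');place('scene','knob',s,.19,2);place('scene','port',s,.16,2)
E
```

```text
clock: 5.0
tool_pos: [0.5245, 0.351, 0.3007]
eef_rot: [0.112, 0.994, 0.001, 0.001]
contact_force: [1.8, -0.1, 0.9]
opening: 0.696
finger_force: 0.0
clock: 5.8
tool_pos: [0.5239, -0.0506, 0.2997]
eef_rot: [0.113, 0.994, -0.0, 0.0]
contact_force: [1.4, -0.1, 0.3]
opening: 1.0
finger_force: 0.0
wrist gear0_mid 0.7 [374. 155.] [0.527 0.022 0.012]
wrist block_mid 0.58 [331. 105.] [ 0.451 -0.02   0.012]
wrist block_mid 0.3 [124. 242.] [ 0.57  -0.363  0.012]
wrist link_mid 0.96 [392. 263.] [0.691 0.019 0.012]
wrist link_mid 0.3 [122. 244.] [ 0.572 -0.367  0.012]
clock: 6.7
tool_pos: [0.5249, -0.3087, 0.2989]
eef_rot: [0.114, 0.993, 0.0, -0.0]
contact_force: [-0.1, 0.9, -0.2]
opening: 1.003
finger_force: 0.0
[ 0.52490521 -0.30869624  0.29892743] 6.75
wrist bin_mid 0.86 [318. 181.] [ 0.531 -0.314  0.083]
wrist stone0_mid 0.52 [326. 215.] [ 0.575 -0.314  0.08 ]
897 ((534.3554077148438, -314.1642761230469), (115.77388000488281, 60.13657760620117), 14.258828163146973)
5147 ((533.4414672851562, -314.3546142578125), (117.66633605957031, 60.2758903503418), 14.292766571044922)
scene knob 0.81 [487. 174.] [0.527 0.464 0.19 ]
scene port 0.79 [432. 168.] [0.433 0.33  0.16 ]
scene port 0.37 [217. 216.] [ 0.645 -0.296  0.16 ]
```

View pics/w4.png

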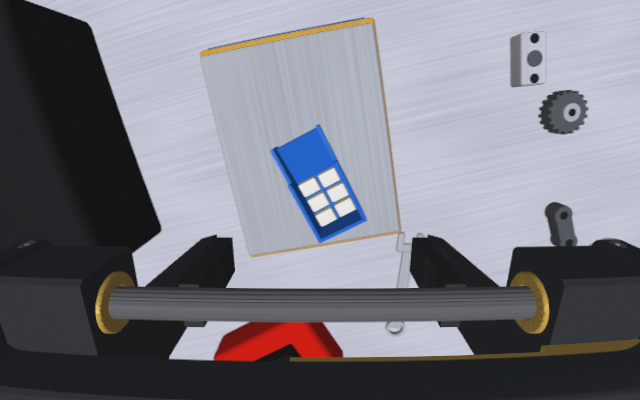

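View pics/s1.png

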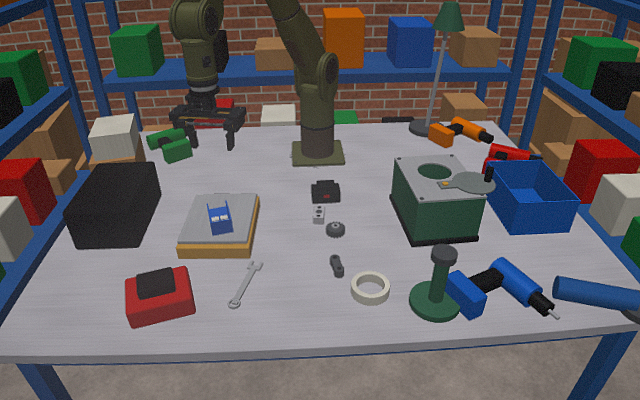

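The wrist view shows the bin with its lip towards the robot (300,140) and six stones towards its rear. The scene view shows the cover swung clear of the port (435,170). I'll grip the bin near its rear so that it can swing lip-down later.

```bash
python3 -m pendant '[{"claw":1,"dx":25,"dy":2,"dz":-30,"twist":0.12},{"claw":1,"dx":50,"dy":5,"dz":-70,"twist":0.24},{"claw":1,"dx":50,"dy":5,"dz":-110,"twist":0.36},{"claw":1,"dx":50,"dy":5,"dz":-140,"twist":0.476},{"claw":1,"dx":50,"dy":5,"dz":-140,"twist":0.476},{"claw":1,"dx":50,"dy":5,"dz":-180,"twist":0.476},{"claw":1,"dx":50,"dy":5,"dz":-215,"twist":0.476},{"claw":1,"dx":50,"dy":5,"dz":-231,"twist":0.476}]'
python3 -m pendant '[{"claw":1,"dx":0,"dy":0,"dz":0,"twist":0},{"claw":0.4,"dx":0,"dy":0,"dz":0,"twist":0},{"claw":0.4,"dx":0,"dy":0,"dz":0,"twist":0},{"claw":0.4,"dx":0,"dy":0,"dz":0,"twist":0},{"claw":0.4,"dx":0,"dy":0,"dz":0,"twist":0}]' 40
```

```text
clock: 7.8
tool_pos: [0.5744, -0.3026, 0.0674]
eef_rot: [-0.123, 0.992, 0.0, -0.001]
contact_force: [-0.6, -0.5, 1.2]
opening: 1.0
finger_force: 0.0
clock: 8.3
tool_pos: [0.5756, -0.3039, 0.0696]
eef_rot: [-0.124, 0.992, -0.001, 0.001]
contact_force: [-1.4, 0.2, 3.3]
opening: 0.676
finger_force: 40.0
```

```bash
python3 -m pendant '[{"claw":0.4,"dx":0,"dy":0,"dz":30,"twist":0},{"claw":0.4,"dx":0,"dy":0,"dz":70,"twist":0},{"claw":0.4,"dx":0,"dy":0,"dz":110,"twist":0},{"claw":0.4,"dx":0,"dy":0,"dz":150,"twist":0},{"claw":0.4,"dx":0,"dy":0,"dz":190,"twist":0},{"claw":0.4,"dx":0,"dy":20,"dz":225,"twist":0},{"claw":0.4,"dx":0,"dy":50,"dz":230,"twist":0},{"claw":0.4,"dx":-6,"dy":90,"dz":230,"twist":0}]'
python3 -m pendant '[{"claw":0.4,"dx":-5,"dy":40,"dz":0,"twist":0},{"claw":0.4,"dx":-10,"dy":80,"dz":0,"twist":0},{"claw":0.4,"dx":-15,"dy":120,"dz":0,"twist":0},{"claw":0.4,"dx":-20,"dy":160,"dz":0,"twist":0},{"claw":0.4,"dx":-25,"dy":200,"dz":0,"twist":0},{"claw":0.4,"dx":-30,"dy":240,"dz":0,"twist":0},{"claw":0.4,"dx":-35,"dy":280,"dz":0,"twist":0},{"claw":0.4,"dx":-40,"dy":320,"dz":0,"twist":0}]'
python3 -m pendant '[{"claw":0.4,"dx":-6,"dy":40,"dz":0,"twist":0},{"claw":0.4,"dx":-12,"dy":80,"dz":0,"twist":0},{"claw":0.4,"dx":-18,"dy":120,"dz":0,"twist":0},{"claw":0.4,"dx":-24,"dy":160,"dz":0,"twist":0},{"claw":0.4,"dx":-32,"dy":200,"dz":0,"twist":0},{"claw":0.4,"dx":-40,"dy":230,"dz":0,"twist":0},{"claw":0.4,"dx":-40,"dy":240,"dz":0,"twist":0},{"claw":0.4,"dx":-40,"dy":240,"dz":0,"twist":0}]'
python3 - <<'E'
from h import *
s,im,d=snap('side','d1'); print(s['tool_pos'])
cv2.imwrite('pics/d1c.png',cv2.resize(im[60:260,100:420],None,fx=2,fy=2))
E
```

```text
clock: 9.1
tool_pos: [0.5697, -0.2144, 0.3]
eef_rot: [-0.122, 0.992, -0.001, 0.002]
contact_force: [0.4, 0.7, -1.8]
opening: 0.679
finger_force: 40.0
clock: 9.9
tool_pos: [0.5281, 0.108, 0.2984]
eef_rot: [-0.124, 0.992, -0.0, -0.0]
contact_force: [0.0, 0.2, -2.6]
opening: 0.678
finger_force: 40.0
clock: 10.7
tool_pos: [0.488, 0.348, 0.2981]
eef_rot: [-0.126, 0.992, 0.0, -0.0]
contact_force: [0.5, -1.5, -2.2]
opening: 0.678
finger_force: 40.0
[0.4880288  0.34801496 0.29809424]
```

View pics/d1c.png

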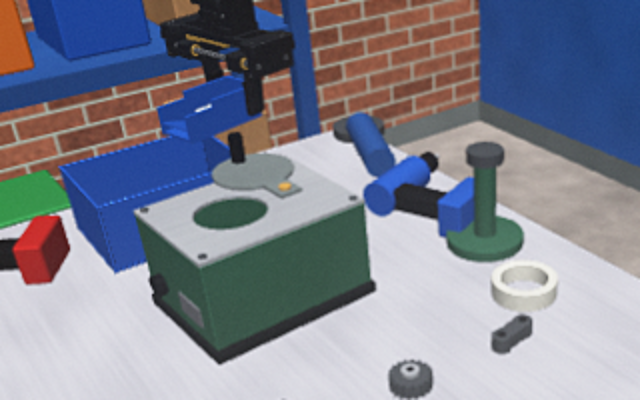

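The bin is level in the gripper above the port (crop 230,212). I'll lower it and let the grip slacken so that it swings.

```bash
python3 -m pendant '[{"claw":0.4,"dx":0,"dy":-1,"dz":-25,"twist":0},{"claw":0.4,"dx":0,"dy":-1,"dz":-50,"twist":0},{"claw":0.4,"dx":0,"dy":-1,"dz":-50,"twist":0}]' 20
cat > b.py <<'E'
from h import *
import sys
s,im,d=snap('side',sys.argv[1])
P=cloud('side',s,d); m=(im[...,0]>110)&(im[...,2]<90)&(im[...,0]>im[...,1]*1.3)
Q=P[m]; t=s['tool_pos']; Q=Q[np.isfinite(Q).all(1)&(np.linalg.norm(Q[:,:2]-t[:2],axis=1)<.16)&(Q[:,2]>.15)&(Q[:,2]<.36)]
a=np.array([.969,.247]); x=(Q[:,:2]-t[:2])@a
print(len(Q),'along x',np.percentile(x,[2,50,98]).round(3),'z',np.percentile(Q[:,2],[2,50,98]).round(3),s['contact_force'])
cv2.imwrite('pics/'+sys.argv[1]+'c.png',cv2.resize(im[60:200,100:300],None,fx=3,fy=3))
E
python3 b.py d2
python3 -m pendant '[{"claw":0.4,"dx":0,"dy":0,"dz":0,"twist":0},{"claw":0.4,"dx":0,"dy":0,"dz":0,"twist":0}]' 8
python3 b.py d3
python3 -m pendant '[{"claw":0.4,"dx":0,"dy":0,"dz":0,"twist":0},{"claw":0.4,"dx":0,"dy":0,"dz":0,"twist":0}]' 4
python3 b.py d4
```

```text
clock: 11.05
tool_pos: [0.4884, 0.341, 0.2452]
eef_rot: [-0.123, 0.992, -0.003, -0.003]
contact_force: [-0.5, -0.8, -2.5]
opening: 0.677
finger_force: 20.0
982 along x [-0.102 -0.055  0.011] z [0.237 0.26  0.28 ] [-0.49202217 -0.78540944 -2.47701261]
clock: 11.3
tool_pos: [0.4898, 0.3456, 0.2497]
eef_rot: [-0.124, 0.992, 0.001, 0.001]
contact_force: [-0.5, 0.3, -1.4]
opening: 0.68
finger_force: 8.0
980 along x [-0.103 -0.055  0.011] z [0.241 0.264 0.284] [-0.53645529  0.25337486 -1.41611234]
clock: 11.55
tool_pos: [0.4889, 0.3457, 0.2487]
eef_rot: [-0.124, 0.992, 0.0, 0.0]
contact_force: [-0.5, -0.8, -1.7]
opening: 0.683
finger_force: 4.0
869 along x [-0.061 -0.032  0.009] z [0.169 0.221 0.278] [-0.47664191 -0.75837534 -1.70568479]
```

```bash
python3 -m pendant '[{"claw":0.4,"dx":0,"dy":0,"dz":0,"twist":0},{"claw":0.4,"dx":0,"dy":0,"dz":0,"twist":0}]' 5
python3 b.py d5
```

```text
clock: 11.8
tool_pos: [0.4887, 0.3459, 0.2484]
eef_rot: [-0.124, 0.992, 0.0, 0.0]
contact_force: [-0.1, -0.2, -0.8]
opening: 0.682
finger_force: 5.0
985 along x [-0.036 -0.015  0.013] z [0.157 0.215 0.272] [-0.11739878 -0.15104344 -0.84443986]
```

View pics/d5c.png

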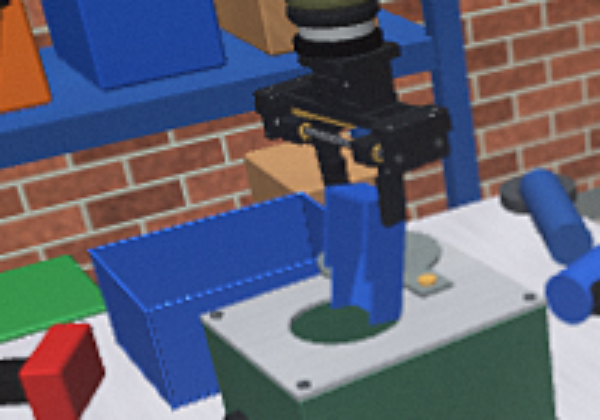

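The bin hangs lip-down at the port (crop 365,290) and the stones seem to be gone. I'll shake it, lift it and check.

```bash
python3 -m pendant '[{"claw":0.4,"dx":-10,"dy":-4,"dz":8,"twist":0},{"claw":0.4,"dx":-20,"dy":-8,"dz":8,"twist":0},{"claw":0.4,"dx":-10,"dy":-8,"dz":25,"twist":0},{"claw":0.4,"dx":-20,"dy":-8,"dz":8,"twist":0},{"claw":0.4,"dx":-20,"dy":-8,"dz":40,"twist":0},{"claw":0.4,"dx":-20,"dy":-8,"dz":80,"twist":0},{"claw":0.4,"dx":-20,"dy":-8,"dz":120,"twist":0},{"claw":0.4,"dx":-20,"dy":-8,"dz":120,"twist":0}]' 40
python3 b.py d6
python3 - <<'E'
from h import *
s,im,d=snap('scene','s2'); cv2.imwrite('pics/s2c.png',cv2.resize(im[60:300,260:580],None,fx=2,fy=2))
s,im,d=snap('wrist','w5')
a=cv2.resize(im,(400,250));b=cv2.resize(cv2.imread('pics/s2c.png'),(400,300));c=cv2.resize(cv2.imread('pics/d6c.png'),(400,280))
cv2.imwrite('pics/mix1.png',np.vstack([np.hstack([b,np.vstack([c,np.zeros((20,400,3),np.uint8)])]),np.hstack([a,a*0])]))
E
```

```text
clock: 12.65
tool_pos: [0.4701, 0.3398, 0.3745]
eef_rot: [-0.124, 0.992, 0.003, 0.005]
contact_force: [0.3, 0.7, -1.7]
opening: 0.679
finger_force: 40.0
806 along x [-0.036 -0.015  0.01 ] z [0.284 0.325 0.359] [ 0.28703311  0.6926387  -1.66824788]
```

View pics/mix1.png

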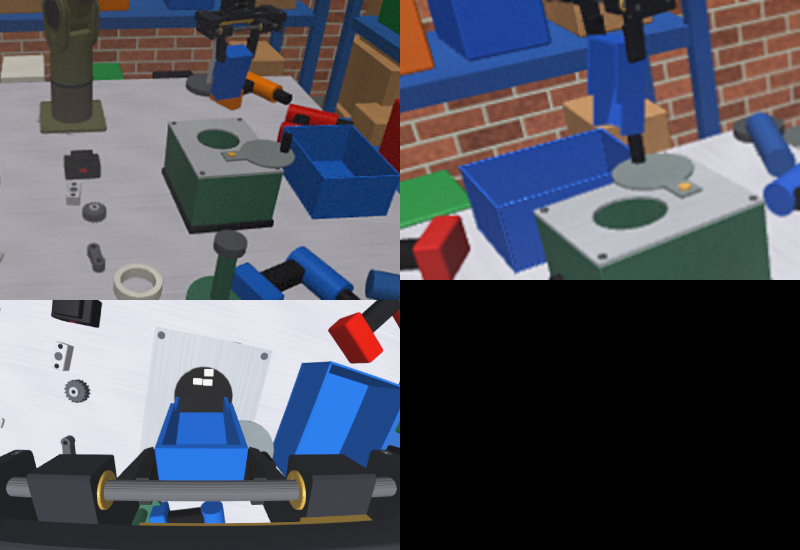

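The stones (white, at 205,378 in the wrist tile) show inside the port, the bin is empty and nothing lies on the tub top. Now the bin goes back to the pan.

```bash
python3 -m pendant '[{"claw":0.4,"dx":2,"dy":-45,"dz":0,"twist":0},{"claw":0.4,"dx":4,"dy":-94,"dz":0,"twist":0},{"claw":0.4,"dx":6,"dy":-142,"dz":0,"twist":0},{"claw":0.4,"dx":8,"dy":-190,"dz":0,"twist":0},{"claw":0.4,"dx":10,"dy":-238,"dz":-5,"twist":0},{"claw":0.4,"dx":12,"dy":-286,"dz":-10,"twist":0},{"claw":0.4,"dx":14,"dy":-334,"dz":-15,"twist":0},{"claw":0.4,"dx":16,"dy":-382,"dz":-20,"twist":0}]'
python3 -m pendant '[{"claw":0.4,"dx":2,"dy":-48,"dz":0,"twist":0},{"claw":0.4,"dx":4,"dy":-96,"dz":0,"twist":0},{"claw":0.4,"dx":6,"dy":-144,"dz":-10,"twist":0},{"claw":0.4,"dx":8,"dy":-190,"dz":-20,"twist":0},{"claw":0.4,"dx":10,"dy":-230,"dz":-40,"twist":0},{"claw":0.4,"dx":10,"dy":-264,"dz":-70,"twist":0},{"claw":0.4,"dx":10,"dy":-279,"dz":-110,"twist":0},{"claw":0.4,"dx":10,"dy":-279,"dz":-150,"twist":0}]'
python3 - <<'E'
from h import *
s,im,d=snap('side','d7'); t=s['tool_pos'];print(t)
P=cloud('side',s,d); m=(im[...,0]>110)&(im[...,2]<90)&(im[...,0]>im[...,1]*1.3)
Q=P[m]; Q=Q[np.isfinite(Q).all(1)&(np.linalg.norm(Q[:,:2]-t[:2],axis=1)<.14)&(Q[:,2]>.08)&(Q[:,2]<.3)]
a=np.array([.969,.247]); x=(Q[:,:2]-t[:2])@a
for z in np.arange(.09,.26,.015):
    k=abs(Q[:,2]-z)<.008
    if k.sum()>5: print(z.round(3),k.sum(),np.percentile(x[k],[3,97]).round(3))
cv2.imwrite('pics/d7c.png',cv2.resize(im[180:360,280:500],None,fx=3,fy=3))
E
```

```text
clock: 13.6
tool_pos: [0.4831, -0.0464, 0.3466]
eef_rot: [-0.124, 0.992, 0.0, -0.002]
contact_force: [1.3, 0.6, -1.6]
opening: 0.678
finger_force: 40.0
clock: 14.4
tool_pos: [0.4925, -0.3266, 0.1953]
eef_rot: [-0.122, 0.993, -0.0, -0.001]
contact_force: [-0.5, 0.1, -2.4]
opening: 0.673
finger_force: 40.0
[ 0.49247781 -0.32663692  0.19526809]
0.105 88 [-0.034 -0.004]
0.12 319 [-0.036 -0.005]
0.135 314 [-0.032  0.001]
0.15 311 [-0.036  0.007]
0.165 306 [-0.035  0.011]
0.18 259 [-0.032  0.013]
0.195 125 [-0.029 -0.001]
0.21 353 [-0.024  0.021]
0.225 273 [-0.022 -0.001]
0.24 6 [-0.01  -0.008]
```

View pics/d7c.png

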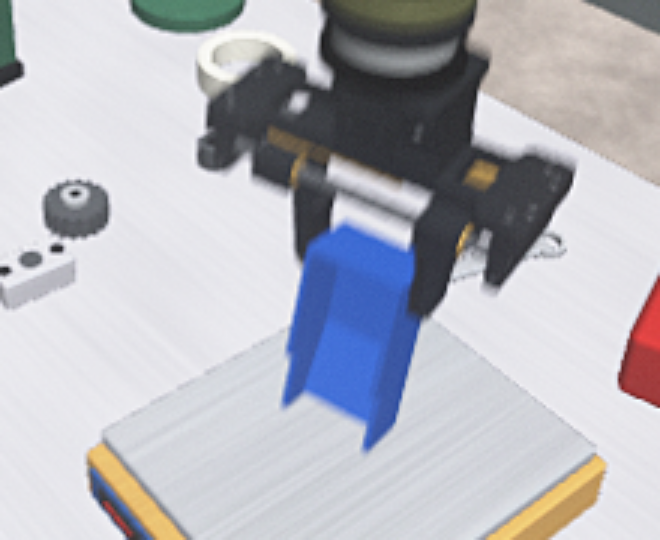

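The bin hangs about 80° lip-down over the pan (lip at crop 330,420). I'll touch the lip down with a light grip and lay the bin flat by moving along an arc.

```bash
python3 -m pendant '[{"claw":0.4,"dx":0,"dy":0,"dz":-20,"twist":0},{"claw":0.4,"dx":0,"dy":0,"dz":-38,"twist":0},{"claw":0.4,"dx":26,"dy":7,"dz":-46,"twist":0},{"claw":0.4,"dx":50,"dy":13,"dz":-62,"twist":0}]' 6
python3 - <<'E'
from h import *
s,im,d=snap('side','d8'); print(s['tool_pos'],s['contact_force'])
cv2.imwrite('pics/d8c.png',cv2.resize(im[180:360,280:500],None,fx=2,fy=2))
E
python3 -m pendant '[{"claw":0.4,"dx":20,"dy":4,"dz":-22,"twist":0},{"claw":0.4,"dx":32,"dy":7,"dz":-46,"twist":0},{"claw":0.4,"dx":37,"dy":9,"dz":-60,"twist":0},{"claw":0.4,"dx":37,"dy":9,"dz":-67,"twist":0},{"claw":0.4,"dx":37,"dy":9,"dz":-67,"twist":0}]' 6
python3 - <<'E'
from h import *
s,im,d=snap('side','d9'); print(s['tool_pos'],s['contact_force'])
a=cv2.resize(im[180:360,280:500],None,fx=1.8,fy=1.8);b=cv2.imread('pics/d8.png')[180:360,280:500]
cv2.imwrite('pics/mix2.png',np.hstack([cv2.resize(b,None,fx=1.8,fy=1.8),a]))
E
```

```text
clock: 14.85
tool_pos: [0.5456, -0.3094, 0.1369]
eef_rot: [-0.124, 0.992, 0.0, 0.0]
contact_force: [0.9, 0.4, 1.5]
opening: 0.682
finger_force: 6.0
[ 0.54560745 -0.30938958  0.13685193] [0.87970964 0.37274236 1.47733707]
clock: 15.4
tool_pos: [0.5809, -0.3005, 0.0687]
eef_rot: [-0.125, 0.992, 0.001, -0.001]
contact_force: [-0.1, -0.6, -0.7]
opening: 0.682
finger_force: 6.0
[ 0.58085796 -0.30047052  0.06871007] [-0.0610288  -0.5553636  -0.73363632]
```

View pics/mix2.png

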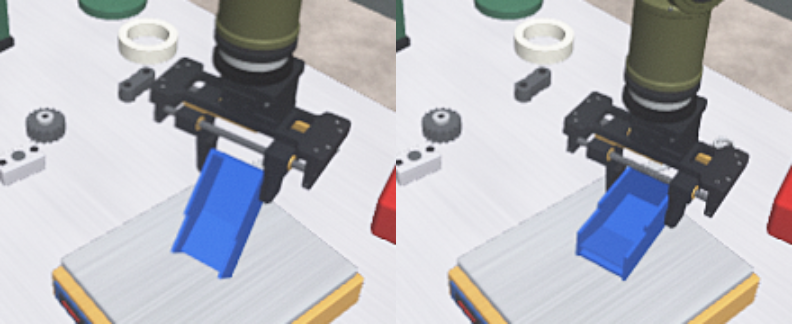

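The bin is nearly flat on the pan. I'll release it and head for the parts.

```bash
python3 -m pendant '[{"claw":1,"dx":0,"dy":0,"dz":0,"twist":0},{"claw":1,"dx":0,"dy":0,"dz":0,"twist":0},{"claw":1,"dx":0,"dy":0,"dz":0,"twist":0},{"claw":1,"dx":0,"dy":0,"dz":20,"twist":0},{"claw":1,"dx":0,"dy":0,"dz":60,"twist":0},{"claw":1,"dx":0,"dy":0,"dz":100,"twist":0},{"claw":1,"dx":0,"dy":0,"dz":150,"twist":0},{"claw":1,"dx":0,"dy":0,"dz":200,"twist":-0.1}]' 20
python3 -m pendant '[{"claw":1,"dx":0,"dy":49,"dz":5,"twist":-0.12},{"claw":1,"dx":0,"dy":98,"dz":5,"twist":-0.24},{"claw":1,"dx":0,"dy":147,"dz":5,"twist":-0.37},{"claw":1,"dx":-10,"dy":194,"dz":5,"twist":-0.37},{"claw":1,"dx":-20,"dy":240,"dz":5,"twist":-0.37},{"claw":1,"dx":-20,"dy":260,"dz":5,"twist":-0.37},{"claw":1,"dx":-20,"dy":260,"dz":5,"twist":-0.37},{"claw":1,"dx":-20,"dy":260,"dz":5,"twist":-0.37}]'
cat > p.py <<'E'
from h import *
import sys
s,im,d=snap('wrist',sys.argv[1]); print(s['tool_pos'],s['clock'])
P=cloud('wrist',s,d)
ps=[]
for q,z in dict(gear0_mid=.022,block_mid=.028,link_mid=.024).items():
    for k in nets.place_of('wrist',q)[:2]:
        uv=np.array(k['position'])*[640,400]; p=onplane('wrist',s,uv,.012)[0]
        Q=P.reshape(-1,3);Q=Q[np.isfinite(Q).all(1)&(Q[:,2]>z-.006)&(Q[:,2]<z+.008)&(np.linalg.norm(Q[:,:2]-p[:2],axis=1)<.055)]
        print(q,round(k['confidence'],2),uv.round(),p.round(3),len(Q),cv2.minAreaRect((Q[:,:2]*1000).astype(np.float32)) if len(Q)>20 else '')
E
python3 p.py w6
python3 - <<'E'
from h import *
s,im,d=snap('side')
P=cloud('side',s,d).reshape(-1,3);P=P[np.isfinite(P).all(1)]
for lo,hi in((.062,.07),(.07,.098),(.098,.112)):
    Q=P[(P[:,2]>lo)&(P[:,2]<hi)&(np.hypot(P[:,0]-.535,P[:,1]+.314)<.11)]
    print(lo,len(Q),cv2.minAreaRect((Q[:,:2]*1000).astype(np.float32)))
cv2.imwrite('pics/d10c.png',cv2.resize(im[240:380,300:500],None,fx=2,fy=2))
b=cv2.imread('pics/w6.png')
cv2.imwrite('pics/mix3.png',np.hstack([cv2.resize(im[240:380,300:500],(400,280)),cv2.resize(b,(400,280))]))
E
```

```text
clock: 16.25
tool_pos: [0.581, -0.3015, 0.2711]
eef_rot: [-0.073, 0.997, 0.0, -0.0]
contact_force: [0.5, -1.1, -0.8]
opening: 0.997
finger_force: 0.0
clock: 17.05
tool_pos: [0.5619, -0.0423, 0.2745]
eef_rot: [0.11, 0.994, -0.0, 0.0]
contact_force: [0.0, -0.3, -0.4]
opening: 0.996
finger_force: 0.0
[ 0.56185327 -0.04230296  0.27445141] 17.05
gear0_mid 0.59 [368. 128.] [0.526 0.025 0.012] 1604 ((522.5269165039062, 16.95159149169922), (79.61244201660156, 56.70194625854492), 66.68708038330078)
block_mid 0.94 [322.  75.] [ 0.452 -0.016  0.012] 1676 ((450.50323486328125, -19.266712188720703), (34.25800704956055, 64.09358215332031), 83.7502212524414)
link_mid 0.86 [383. 250.] [0.691 0.015 0.012] 891 ((692.2725830078125, 16.94782829284668), (72.84014892578125, 28.15249252319336), 9.9590425491333)
0.062 1125 ((518.1727905273438, -320.100341796875), (184.9107208251953, 190.80210876464844), 0.13126146793365479)
0.07 998 ((540.9502563476562, -310.3372497558594), (120.98485565185547, 61.97886276245117), 14.356884002685547)
0.098 314 ((540.81201171875, -310.9366455078125), (118.66781616210938, 61.496646881103516), 15.212289810180664)
```

View pics/mix3.png

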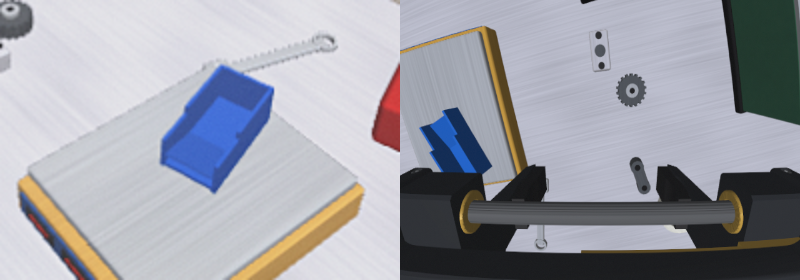

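The bin stands upright and empty on the pan, centre (0.541, -0.311). The gear, block and link stand clear of each other. I'll take the gear first.

```bash
python3 -m pendant '[{"claw":1,"dx":-18,"dy":33,"dz":-30,"twist":0},{"claw":1,"dx":-36,"dy":67,"dz":-60,"twist":0},{"claw":1,"dx":-36,"dy":67,"dz":-105,"twist":0},{"claw":1,"dx":-36,"dy":67,"dz":-150,"twist":0},{"claw":1,"dx":-36,"dy":67,"dz":-195,"twist":0},{"claw":1,"dx":-36,"dy":67,"dz":-235,"twist":0},{"claw":1,"dx":-36,"dy":67,"dz":-260,"twist":0},{"claw":1,"dx":-36,"dy":67,"dz":-269,"twist":0}]' 30
python3 -m pendant '[{"claw":0.4,"dx":0,"dy":0,"dz":0,"twist":0},{"claw":0.4,"dx":0,"dy":0,"dz":0,"twist":0},{"claw":0.4,"dx":0,"dy":0,"dz":0,"twist":0},{"claw":0.4,"dx":0,"dy":0,"dz":0,"twist":0},{"claw":0.4,"dx":0,"dy":0,"dz":40,"twist":0},{"claw":0.4,"dx":0,"dy":0,"dz":90,"twist":0},{"claw":0.4,"dx":0,"dy":0,"dz":140,"twist":0},{"claw":0.4,"dx":0,"dy":0,"dz":190,"twist":0}]' 30
```

```text
clock: 18.1
tool_pos: [0.5246, 0.0247, 0.0026]
eef_rot: [0.111, 0.994, -0.001, -0.002]
contact_force: [1.0, 0.0, 0.0]
opening: 0.999
finger_force: 0.0
clock: 18.9
tool_pos: [0.5255, 0.0255, 0.198]
eef_rot: [0.11, 0.994, 0.0, 0.0]
contact_force: [0.8, -0.5, -0.7]
opening: 0.4
finger_force: 0.0
```

```bash
python3 -m pendant '[{"claw":1,"dx":10,"dy":-40,"dz":30,"twist":0},{"claw":1,"dx":35,"dy":-65,"dz":70,"twist":0},{"claw":1,"dx":35,"dy":-65,"dz":75,"twist":0},{"claw":1,"dx":35,"dy":-65,"dz":75,"twist":0}]' 30
python3 p.py w7
```

```text
clock: 19.3
tool_pos: [0.5619, -0.0402, 0.2723]
eef_rot: [0.111, 0.994, 0.0, 0.002]
contact_force: [0.9, 1.2, -0.0]
opening: 0.741
finger_force: 0.0
[ 0.56190007 -0.04016452  0.27225846] 19.3
gear0_mid 0.97 [364. 130.] [0.529 0.022 0.012] 1632 ((522.865966796875, 17.324542999267578), (78.87068176269531, 56.811100006103516), 67.36820983886719)
block_mid 0.85 [320.  76.] [ 0.455 -0.017  0.012] 1690 ((450.4141540527344, -19.238113403320312), (34.21652603149414, 64.18190002441406), 83.89989471435547)
link_mid 0.56 [380. 249.] [0.689 0.013 0.012] 639 ((690.9545288085938, 9.31265640258789), (26.751483917236328, 69.32650756835938), 80.7099609375)
```

View pics/w7.png

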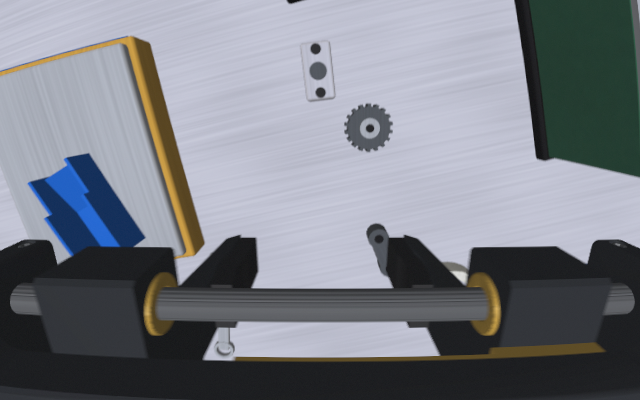

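The gear is unmoved at (368,128). The fingers had not finished closing when I lifted, so I'll repeat with a longer close.

```bash
python3 -m pendant '[{"claw":1,"dx":-17,"dy":32,"dz":-30,"twist":0},{"claw":1,"dx":-34,"dy":64,"dz":-60,"twist":0},{"claw":1,"dx":-34,"dy":64,"dz":-105,"twist":0},{"claw":1,"dx":-34,"dy":64,"dz":-150,"twist":0},{"claw":1,"dx":-34,"dy":64,"dz":-195,"twist":0},{"claw":1,"dx":-34,"dy":64,"dz":-235,"twist":0},{"claw":1,"dx":-34,"dy":64,"dz":-258,"twist":0},{"claw":1,"dx":-34,"dy":64,"dz":-266,"twist":0}]' 30
python3 -m pendant '[{"claw":0.4,"dx":0,"dy":0,"dz":0,"twist":0},{"claw":0.4,"dx":0,"dy":0,"dz":0,"twist":0},{"claw":0.4,"dx":0,"dy":0,"dz":0,"twist":0},{"claw":0.4,"dx":0,"dy":0,"dz":0,"twist":0},{"claw":0.4,"dx":0,"dy":0,"dz":0,"twist":0},{"claw":0.4,"dx":0,"dy":0,"dz":0,"twist":0},{"claw":0.4,"dx":0,"dy":0,"dz":0,"twist":0}]' 40
```

```text
clock: 20.3
tool_pos: [0.5238, 0.0255, 0.001]
eef_rot: [0.109, 0.994, -0.0, -0.003]
contact_force: [-0.5, 0.8, 0.3]
opening: 1.002
finger_force: 0.0
clock: 21.0
tool_pos: [0.5276, 0.025, 0.0052]
eef_rot: [0.11, 0.994, 0.0, 0.001]
contact_force: [-0.3, 0.8, 6.4]
opening: 0.583
finger_force: 40.0
```

```bash
python3 -m pendant '[{"claw":0.4,"dx":0,"dy":0,"dz":40,"twist":0},{"claw":0.4,"dx":0,"dy":0,"dz":90,"twist":0},{"claw":0.4,"dx":0,"dy":0,"dz":140,"twist":0},{"claw":0.4,"dx":-5,"dy":20,"dz":185,"twist":0},{"claw":0.4,"dx":-18,"dy":65,"dz":205,"twist":0},{"claw":0.4,"dx":-30,"dy":110,"dz":210,"twist":0},{"claw":0.4,"dx":-42,"dy":155,"dz":210,"twist":0},{"claw":0.4,"dx":-54,"dy":200,"dz":210,"twist":0}]'
python3 -m pendant '[{"claw":0.4,"dx":-12,"dy":45,"dz":0,"twist":0},{"claw":0.4,"dx":-24,"dy":90,"dz":0,"twist":0},{"claw":0.4,"dx":-28,"dy":110,"dz":-5,"twist":0},{"claw":0.4,"dx":-28,"dy":110,"dz":-36,"twist":0},{"claw":0.4,"dx":-28,"dy":110,"dz":-36,"twist":0},{"claw":0.9,"dx":-28,"dy":110,"dz":-36,"twist":0},{"claw":0.9,"dx":-28,"dy":110,"dz":-36,"twist":0},{"claw":0.9,"dx":-28,"dy":110,"dz":-36,"twist":0}]'
python3 - <<'E'
from h import *
s,im,d=snap('side','d11');place('side','gear0_mid',s,.17,2)
cv2.imwrite('pics/d11c.png',cv2.resize(im[90:250,120:320],None,fx=3,fy=3))
E
```

```text
clock: 21.8
tool_pos: [0.4717, 0.2258, 0.2145]
eef_rot: [0.11, 0.994, -0.0, -0.0]
contact_force: [0.5, -0.6, -2.7]
opening: 0.579
finger_force: 40.0
clock: 22.6
tool_pos: [0.4459, 0.3344, 0.1796]
eef_rot: [0.111, 0.994, 0.001, 0.001]
contact_force: [0.2, -0.5, 0.3]
opening: 0.826
finger_force: 0.0
```

View pics/d11c.png

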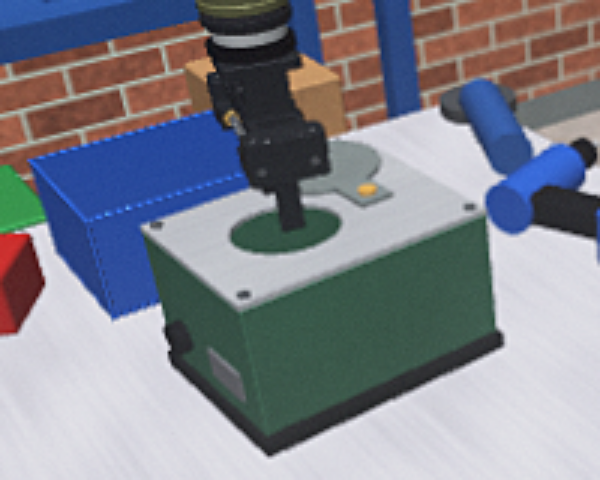

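The gear went through the port and the tub top is clear. On to the block.

```bash
python3 -m pendant '[{"claw":1,"dx":0,"dy":-10,"dz":40,"twist":0},{"claw":1,"dx":6,"dy":-50,"dz":70,"twist":0.11},{"claw":1,"dx":12,"dy":-99,"dz":80,"twist":0.11},{"claw":1,"dx":18,"dy":-148,"dz":80,"twist":0.11},{"claw":1,"dx":24,"dy":-197,"dz":80,"twist":0.11},{"claw":1,"dx":30,"dy":-246,"dz":80,"twist":0.11},{"claw":1,"dx":36,"dy":-295,"dz":80,"twist":0.11},{"claw":1,"dx":42,"dy":-344,"dz":80,"twist":0.11}]'
python3 -m pendant '[{"claw":1,"dx":6,"dy":-20,"dz":0,"twist":0},{"claw":1,"dx":6,"dy":-20,"dz":0,"twist":0}]'
python3 p.py w8
```

```text
clock: 23.5
tool_pos: [0.487, -0.0116, 0.259]
eef_rot: [0.056, 0.998, 0.0, 0.001]
contact_force: [0.2, 0.5, 0.0]
opening: 1.004
finger_force: 0.0
clock: 23.7
tool_pos: [0.4934, -0.034, 0.2588]
eef_rot: [0.059, 0.998, -0.001, 0.001]
contact_force: [0.3, 0.4, -0.2]
opening: 1.004
finger_force: 0.0
[ 0.49341092 -0.03402235  0.25879148] 23.7
block_mid 0.91 [331. 133.] [ 0.451 -0.018  0.012] 1627 ((449.96209716796875, -19.38019561767578), (33.57722091674805, 63.61626052856445), 84.30011749267578)
```

```bash
python3 -m pendant '[{"claw":0.7,"dx":-20,"dy":7,"dz":-30,"twist":0},{"claw":0.7,"dx":-43,"dy":14,"dz":-60,"twist":0},{"claw":0.7,"dx":-43,"dy":14,"dz":-105,"twist":0},{"claw":0.7,"dx":-43,"dy":14,"dz":-150,"twist":0},{"claw":0.7,"dx":-43,"dy":14,"dz":-195,"twist":0},{"claw":0.7,"dx":-43,"dy":14,"dz":-235,"twist":0},{"claw":0.7,"dx":-43,"dy":14,"dz":-252,"twist":0},{"claw":0.7,"dx":-43,"dy":14,"dz":-252,"twist":0}]' 30
python3 -m pendant '[{"claw":0.2,"dx":0,"dy":0,"dz":0,"twist":0},{"claw":0.2,"dx":0,"dy":0,"dz":0,"twist":0},{"claw":0.2,"dx":0,"dy":0,"dz":0,"twist":0},{"claw":0.2,"dx":0,"dy":0,"dz":0,"twist":0},{"claw":0.2,"dx":0,"dy":0,"dz":0,"twist":0},{"claw":0.2,"dx":0,"dy":0,"dz":0,"twist":0},{"claw":0.2,"dx":0,"dy":0,"dz":0,"twist":0}]' 40
```

```text
clock: 24.7
tool_pos: [0.452, -0.0147, 0.0167]
eef_rot: [0.054, 0.999, -0.002, -0.006]
contact_force: [0.5, -0.0, 0.3]
opening: 0.702
finger_force: 0.0
clock: 25.4
tool_pos: [0.4526, -0.0172, 0.0187]
eef_rot: [0.055, 0.998, -0.002, -0.005]
contact_force: [-0.3, -1.7, 5.6]
opening: 0.379
finger_force: 40.0
```

```bash
python3 -m pendant '[{"claw":0.2,"dx":0,"dy":0,"dz":25,"twist":0},{"claw":0.2,"dx":0,"dy":0,"dz":50,"twist":0},{"claw":0.2,"dx":0,"dy":0,"dz":85,"twist":0},{"claw":0.2,"dx":0,"dy":0,"dz":125,"twist":0},{"claw":0.2,"dx":0,"dy":0,"dz":165,"twist":0},{"claw":0.2,"dx":0,"dy":10,"dz":205,"twist":0},{"claw":0.2,"dx":0,"dy":30,"dz":225,"twist":0},{"claw":0.2,"dx":0,"dy":60,"dz":225,"twist":0}]'
python3 -c "
from plant import r;s=r.get_state();print(s['q'],s['tool_pos'],s['opening'])"
```

```text
clock: 26.2
tool_pos: [0.4538, 0.0426, 0.2457]
eef_rot: [0.057, 0.998, -0.002, -0.002]
contact_force: [0.9, 0.4, -2.4]
opening: 0.378
finger_force: 40.0
[ 0.20571359  0.51552274 -0.60905601  2.0290405   0.43791351  0.73247879
  0.77956251] [0.45380847 0.04259652 0.24569852] 0.37833288737354903
```

```bash
python3 -m pendant '[{"claw":0.2,"dx":-1,"dy":45,"dz":0,"twist":0},{"claw":0.2,"dx":-2,"dy":90,"dz":0,"twist":0},{"claw":0.2,"dx":-4,"dy":135,"dz":0,"twist":0},{"claw":0.2,"dx":-6,"dy":180,"dz":0,"twist":0},{"claw":0.2,"dx":-8,"dy":225,"dz":0,"twist":0},{"claw":0.2,"dx":-8,"dy":265,"dz":0,"twist":0},{"claw":0.2,"dx":-8,"dy":292,"dz":0,"twist":0},{"claw":0.2,"dx":-8,"dy":292,"dz":-30,"twist":0}]'
python3 -m pendant '[{"claw":0.2,"dx":0,"dy":0,"dz":-25,"twist":0},{"claw":0.2,"dx":0,"dy":0,"dz":-25,"twist":0},{"claw":0.8,"dx":0,"dy":0,"dz":-25,"twist":0},{"claw":0.8,"dx":0,"dy":0,"dz":-25,"twist":0},{"claw":0.8,"dx":0,"dy":0,"dz":-25,"twist":0},{"claw":0.8,"dx":0,"dy":0,"dz":-25,"twist":0},{"claw":0.8,"dx":0,"dy":-10,"dz":25,"twist":0},{"claw":0.8,"dx":10,"dy":-40,"dz":60,"twist":0}]'
python3 - <<'E'
from h import *
s,im,d=snap('side','d12')
cv2.imwrite('pics/d12c.png',cv2.resize(im[90:250,120:320],None,fx=2,fy=2))
for q in('block_mid','gear0_mid','link_mid'):place('side',q,s,.012,2)
E
```

```text
clock: 27.0
tool_pos: [0.4444, 0.3434, 0.2159]
eef_rot: [0.052, 0.999, 0.004, -0.003]
contact_force: [0.3, 0.6, -2.7]
opening: 0.377
finger_force: 40.0
clock: 27.8
tool_pos: [0.4529, 0.2986, 0.2756]
eef_rot: [0.052, 0.999, 0.0, -0.005]
contact_force: [0.3, -0.1, 0.9]
opening: 0.797
finger_force: 0.0
side link_mid 0.55 [352. 225.] [0.688 0.028 0.012]
```

```bash
python3 -m pendant '[{"claw":0.8,"dx":32,"dy":-36,"dz":0,"twist":0.1},{"claw":0.8,"dx":64,"dy":-72,"dz":0,"twist":0.2},{"claw":0.8,"dx":96,"dy":-108,"dz":0,"twist":0.28},{"claw":0.8,"dx":128,"dy":-144,"dz":0,"twist":0.28},{"claw":0.8,"dx":160,"dy":-180,"dz":0,"twist":0.28},{"claw":0.8,"dx":192,"dy":-216,"dz":0,"twist":0.28},{"claw":0.8,"dx":224,"dy":-252,"dz":0,"twist":0.28},{"claw":0.8,"dx":256,"dy":-284,"dz":0,"twist":0.28}]'
python3 -m pendant '[{"claw":0.8,"dx":20,"dy":0,"dz":0,"twist":0},{"claw":0.8,"dx":20,"dy":0,"dz":0,"twist":0}]'
python3 p.py w9
python3 -c "
import cv2,numpy as np;a=cv2.resize(cv2.imread('pics/w9.png'),(400,250));b=cv2.resize(cv2.imread('pics/d12c.png'),(400,250));cv2.imwrite('pics/mix4.png',np.hstack([a,b]))"
```

```text
clock: 28.8
tool_pos: [0.711, 0.0101, 0.2714]
eef_rot: [-0.085, 0.996, -0.003, -0.006]
contact_force: [0.7, 0.2, 0.9]
opening: 0.798
finger_force: 0.0
clock: 29.0
tool_pos: [0.7316, 0.0111, 0.2702]
eef_rot: [-0.084, 0.996, -0.002, -0.005]
contact_force: [0.5, 1.3, 0.7]
opening: 0.801
finger_force: 0.0
[0.73164667 0.01111319 0.27018513] 29.0
link_mid 0.71 [330. 140.] [0.693 0.015 0.012] 1204 ((692.8399658203125, 16.109779357910156), (73.24136352539062, 27.54833221435547), 9.039538383483887)
```

View pics/mix4.png

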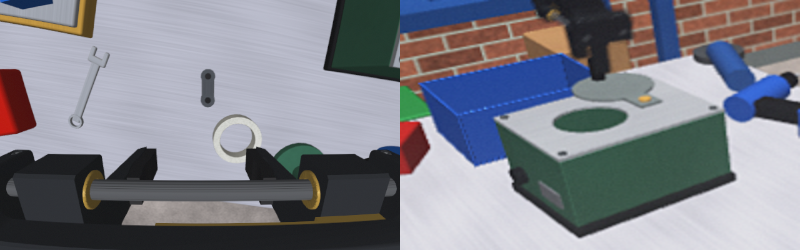

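The link (208,87 in the left tile) is well clear of the tape. The right tile shows the tub top clear.

```bash
python3 -m pendant '[{"claw":0.65,"dx":-20,"dy":3,"dz":-30,"twist":0},{"claw":0.65,"dx":-39,"dy":5,"dz":-65,"twist":0},{"claw":0.65,"dx":-39,"dy":5,"dz":-110,"twist":0},{"claw":0.65,"dx":-39,"dy":5,"dz":-155,"twist":0},{"claw":0.65,"dx":-39,"dy":5,"dz":-200,"twist":0},{"claw":0.65,"dx":-39,"dy":5,"dz":-240,"twist":0},{"claw":0.65,"dx":-39,"dy":5,"dz":-263,"twist":0},{"claw":0.65,"dx":-39,"dy":5,"dz":-263,"twist":0}]' 30
python3 -m pendant '[{"claw":0.1,"dx":0,"dy":0,"dz":0,"twist":0},{"claw":0.1,"dx":0,"dy":0,"dz":0,"twist":0},{"claw":0.1,"dx":0,"dy":0,"dz":0,"twist":0},{"claw":0.1,"dx":0,"dy":0,"dz":0,"twist":0},{"claw":0.1,"dx":0,"dy":0,"dz":0,"twist":0},{"claw":0.1,"dx":0,"dy":0,"dz":0,"twist":0},{"claw":0.1,"dx":0,"dy":0,"dz":0,"twist":0},{"claw":0.1,"dx":0,"dy":0,"dz":0,"twist":0}]' 40
```

```text
clock: 30.0
tool_pos: [0.6877, 0.0166, 0.0069]
eef_rot: [-0.086, 0.996, -0.003, -0.008]
contact_force: [-0.6, -0.8, 0.7]
opening: 0.654
finger_force: 0.0
clock: 30.8
tool_pos: [0.6922, 0.016, 0.0115]
eef_rot: [-0.084, 0.996, -0.003, -0.004]
contact_force: [-1.8, -0.1, 6.6]
opening: 0.266
finger_force: 40.0
```

```bash
python3 -m pendant '[{"claw":0.1,"dx":0,"dy":0,"dz":40,"twist":0},{"claw":0.1,"dx":0,"dy":0,"dz":85,"twist":0},{"claw":0.1,"dx":0,"dy":0,"dz":130,"twist":0},{"claw":0.1,"dx":0,"dy":0,"dz":175,"twist":0},{"claw":0.1,"dx":-15,"dy":20,"dz":210,"twist":0},{"claw":0.1,"dx":-42,"dy":54,"dz":220,"twist":0},{"claw":0.1,"dx":-69,"dy":89,"dz":220,"twist":0},{"claw":0.1,"dx":-97,"dy":125,"dz":220,"twist":0}]'
python3 -m pendant '[{"claw":0.1,"dx":-27,"dy":35,"dz":0,"twist":0},{"claw":0.1,"dx":-54,"dy":70,"dz":0,"twist":0},{"claw":0.1,"dx":-81,"dy":105,"dz":0,"twist":0},{"claw":0.1,"dx":-108,"dy":140,"dz":0,"twist":0},{"claw":0.1,"dx":-135,"dy":175,"dz":0,"twist":0},{"claw":0.1,"dx":-149,"dy":194,"dz":0,"twist":0},{"claw":0.1,"dx":-149,"dy":194,"dz":-20,"twist":0},{"claw":0.1,"dx":-149,"dy":194,"dz":-40,"twist":0}]'
```

```text
clock: 31.6
tool_pos: [0.5933, 0.1417, 0.2305]
eef_rot: [-0.084, 0.996, -0.003, -0.004]
contact_force: [-0.2, 0.5, -2.6]
opening: 0.27
finger_force: 40.0
clock: 32.4
tool_pos: [0.4446, 0.3362, 0.1901]
eef_rot: [-0.086, 0.996, -0.002, -0.004]
contact_force: [0.7, -0.5, -2.1]
opening: 0.271
finger_force: 40.0
```

```bash
python3 -m pendant '[{"claw":0.1,"dx":0,"dy":0,"dz":0,"twist":0},{"claw":0.7,"dx":0,"dy":0,"dz":0,"twist":0},{"claw":0.7,"dx":0,"dy":0,"dz":0,"twist":0},{"claw":0.7,"dx":0,"dy":0,"dz":0,"twist":0},{"claw":0.7,"dx":0,"dy":0,"dz":0,"twist":0},{"claw":0.7,"dx":0,"dy":0,"dz":45,"twist":0},{"claw":0.7,"dx":0,"dy":0,"dz":90,"twist":0},{"claw":0.7,"dx":20,"dy":15,"dz":120,"twist":-0.14}]'
python3 -m pendant '[{"claw":0.7,"dx":35,"dy":60,"dz":0,"twist":-0.14},{"claw":0.7,"dx":35,"dy":60,"dz":0,"twist":-0.2},{"claw":0.7,"dx":35,"dy":60,"dz":0,"twist":-0.2}]'
python3 - <<'E'
from h import *
s,im,d=snap('wrist','w10'); print(s['tool_pos'])
for q,z in dict(port=.16,pivot=.165,knob=.19).items(): place('wrist',q,s,z,1)
P=cloud('wrist',s,d).reshape(-1,3);P=P[np.isfinite(P).all(1)]
Q=P[(P[:,2]>.196)&(P[:,2]<.215)&(np.hypot(P[:,0]-.525,P[:,1]-.472)<.04)]
print(len(Q),cv2.minEnclosingCircle((Q[:,:2]*1000).astype(np.float32)) if len(Q) else 0)
s2,im2,d=snap('scene','s3')
for q in('gear0_mid','block_mid','link_mid','bin_mid'):place('scene',q,s2,.012,2)
cv2.imwrite('pics/mix5.png',np.hstack([cv2.resize(im,(400,250)),cv2.resize(im2,(400,250))]))
E
```

```text
clock: 33.2
tool_pos: [0.4642, 0.3497, 0.3138]
eef_rot: [-0.014, 1.0, -0.002, -0.004]
contact_force: [2.3, 0.6, -0.1]
opening: 0.699
finger_force: 0.0
clock: 33.5
tool_pos: [0.5007, 0.4128, 0.3105]
eef_rot: [0.085, 0.996, -0.001, -0.005]
contact_force: [-0.8, -0.1, -1.6]
opening: 0.701
finger_force: 0.0
[0.5006983  0.41282131 0.31046021]
wrist port 0.74 [227. 143.] [0.444 0.335 0.16 ]
wrist pivot 0.96 [255. 236.] [0.535 0.342 0.165]
wrist knob 0.64 [390. 209.] [0.521 0.47  0.19 ]
647 ((525.4613037109375, 473.71258544921875), 10.925086975097656)
scene gear0_mid 0.59 [445. 185.] [0.293 0.436 0.012]
scene gear0_mid 0.42 [223. 227.] [ 0.495 -0.318  0.012]
scene link_mid 0.29 [486. 174.] [0.228 0.614 0.012]
scene bin_mid 0.55 [220. 219.] [ 0.452 -0.333  0.012]
```

View pics/mix5.png

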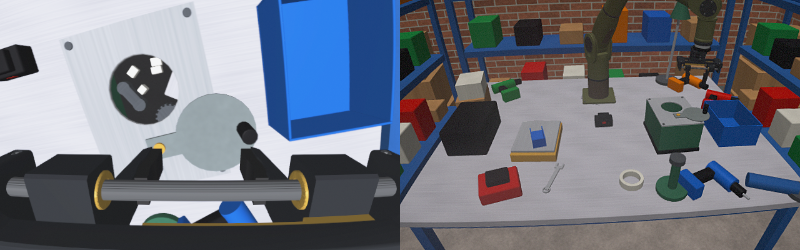

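The wrist tile shows stones, gear and link inside the port (140,90), and the scene tile shows no parts left on the bench. The knob is at (0.5255, 0.4737), so I'll close the cover.

```bash
python3 -m pendant '[{"claw":0.7,"dx":13,"dy":30,"dz":-20,"twist":0},{"claw":0.7,"dx":25,"dy":61,"dz":-40,"twist":0},{"claw":0.7,"dx":25,"dy":61,"dz":-85,"twist":0},{"claw":0.7,"dx":25,"dy":61,"dz":-125,"twist":0},{"claw":0.7,"dx":25,"dy":61,"dz":-130,"twist":0}]' 12
python3 -m pendant '[{"claw":0.1,"dx":0,"dy":0,"dz":0,"twist":0},{"claw":0.1,"dx":0,"dy":0,"dz":0,"twist":0},{"claw":0.1,"dx":0,"dy":0,"dz":0,"twist":0},{"claw":0.1,"dx":0,"dy":0,"dz":0,"twist":0},{"claw":0.1,"dx":0,"dy":0,"dz":0,"twist":0},{"claw":0.1,"dx":0,"dy":0,"dz":0,"twist":0},{"claw":0.1,"dx":0,"dy":0,"dz":0,"twist":0},{"claw":0.1,"dx":0,"dy":0,"dz":0,"twist":0}]' 12
python3 -m pendant '[{"claw":0.1,"dx":-34,"dy":-7,"dz":0,"twist":0},{"claw":0.1,"dx":-65,"dy":-22,"dz":0,"twist":0},{"claw":0.1,"dx":-90,"dy":-45,"dz":0,"twist":0},{"claw":0.1,"dx":-110,"dy":-74,"dz":0,"twist":0},{"claw":0.1,"dx":-121,"dy":-107,"dz":0,"twist":0},{"claw":0.1,"dx":-123,"dy":-141,"dz":0,"twist":0},{"claw":0.1,"dx":-123,"dy":-141,"dz":0,"twist":0},{"claw":0.1,"dx":-123,"dy":-141,"dz":0,"twist":0}]'
```

```text
clock: 34.45
tool_pos: [0.5233, 0.4679, 0.1746]
eef_rot: [0.085, 0.996, -0.006, -0.008]
contact_force: [-1.1, -0.8, 0.7]
opening: 0.699
finger_force: 0.0
clock: 35.25
tool_pos: [0.5257, 0.4729, 0.1816]
eef_rot: [0.085, 0.996, -0.0, -0.004]
contact_force: [0.2, 3.7, 5.2]
opening: 0.243
finger_force: 12.0
clock: 36.05
tool_pos: [0.4004, 0.3265, 0.1806]
eef_rot: [0.086, 0.996, -0.005, -0.006]
contact_force: [-5.8, -2.7, 10.8]
opening: 0.247
finger_force: 12.0
```

Release, lift clear and check.

```bash
python3 -m pendant '[{"claw":0.1,"dx":0,"dy":3,"dz":0,"twist":0},{"claw":0.7,"dx":0,"dy":3,"dz":0,"twist":0},{"claw":0.7,"dx":0,"dy":3,"dz":0,"twist":0},{"claw":0.7,"dx":0,"dy":3,"dz":0,"twist":0},{"claw":0.7,"dx":0,"dy":3,"dz":0,"twist":0},{"claw":0.7,"dx":0,"dy":3,"dz":40,"twist":0},{"claw":0.7,"dx":0,"dy":3,"dz":85,"twist":0},{"claw":0.7,"dx":0,"dy":3,"dz":125,"twist":0}]'
python3 - <<'E'
from h import *
s,im,d=snap('wrist','w11'); print(s['tool_pos'])
P=cloud('wrist',s,d).reshape(-1,3);P=P[np.isfinite(P).all(1)]
Q=P[(P[:,2]>.196)&(P[:,2]<.215)&(np.hypot(P[:,0]-.404,P[:,1]-.33)<.04)]
c=np.array(cv2.minEnclosingCircle((Q[:,:2]*1000).astype(np.float32))[0])/1000
v=c-[.535,.341]; print(len(Q),c,'angle',np.arctan2(v[1],v[0])%(2*np.pi)-np.pi-.061)
s2,im2,d=snap('side','d13');place('side','bin_mid',s2,.0825,1)
cv2.imwrite('pics/mix6.png',np.hstack([cv2.resize(im,(400,250)),cv2.resize(im2,(400,250))]))
E
```

```text
clock: 36.85
tool_pos: [0.4024, 0.3329, 0.3068]
eef_rot: [0.085, 0.996, -0.002, -0.005]
contact_force: [0.6, 0.4, -0.6]
opening: 0.698
finger_force: 0.0
[0.40238215 0.33289138 0.30681207]
637 [0.40419775 0.33062067] angle 0.01818541754056907
side bin_mid 0.68 [409. 303.] [ 0.54  -0.312  0.083]
```

View pics/mix6.png

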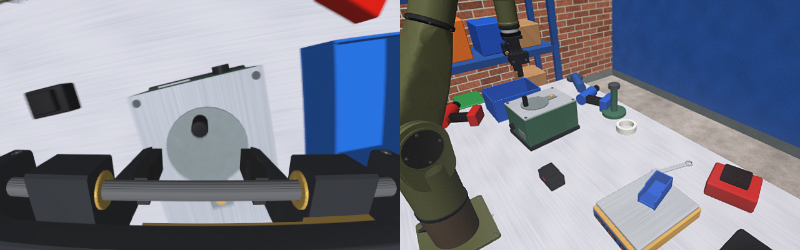

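The cover is closed at about 0.02 rad and the bin stands upright on the pan. The bench is clear and the gripper is free of everything.

```bash
python3 -c "
from plant import r; print(r.finish_job())"
```

```text
the job is handed in; nothing more can be done
None
```

The job is handed in (no verdict came back): six stones, the gear, block and link went into the tub, the cover is closed at about 0.02 rad, the empty bin stands upright on the scale pan, and I never touched the tape or wrench.

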